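Tip the scraper block onto its plate and load it

ROBOT

A 6-joint arm with a two-finger parallel gripper is mounted at the origin on a cart in front of the work surface, level with it; the furniture and walls round the work are solid. World frame = base frame: x ahead of the robot, y to its left, z up, the work surface at z = 0. Lengths are in m, angles in rad, forces in N, time in s.
With the tool pointing down it reaches from about 0.325 to 0.925 m from the base axis. Payload 3.1 kg.
Tool frame: the origin (TCP) lies on the centre line of the jaws, within the pads' length; the fingertips stand 17 mm ahead of it and the grasp point (between the pads) lies 2 mm behind it; z points along the fingers, y is the line along which they close (so a half turn about z gives the same grasp; the last joint's range is limited). The gripper opens to 85 mm and grips with 20 to 120 N. Pads are 22 mm wide; open, the fingers measure 114 mm over their backs; the gripper's body (76 mm by 85 mm) begins 54 mm behind the grasp point. The pads swing forward as they close: fully open they stand 13 mm farther back than shut.
Start: joints at [-1.452, 0.217, 1.613, -0, 1.311, -0.112], TCP at [0.143, -0.608, 0.248] pointing down, gripper open.
Joint ranges: [-2.75, 2.75], [-0.78, 2.1], [0.31, 2.55], [-1.13, 4.27], [0.13, 2.63], [-2.58, 2.58]. Speed limits (rad/s): [2.79, 2.79, 3.14, 3.14, 3.14, 3.14].

INTERFACE

Orientations are given as a unit quaternion [x, y, z, w].
In Python, from station import ctrl gives the robot as it stands.
- The arm moves only by the tool send_rows, never from a script. Its argument "targets" is one flat list of numbers, 5 for each row, row after row: the closure in counts, from 0 (fully open) to 255 (shut), then the shift along the tool's x, y, z each as a share of 0.2 m, from -1 to 1, then the turn about the tool's z as a share of 2 pi rad, from -1 to 1. In form: [gripper, x, y, z, spin, gripper, x, y, z, spin, ...]. A call has 1 to 8 rows; each row is the pose to reach, as a shift and turn from the pose commanded when the call began, along the tool's axes at that moment, turning the shorter way round; what a row does not reach only later rows make up. A row lasts 1/8 s, in which the tool goes at most 62.5 mm and 10.7 degrees, less where a joint would pass 70% of its speed; a pose out of reach is approached as far as the arm can. A call with a number of a shift or a turn outside -1 to 1 is refused whole. A call with a gripper value outside its range is refused whole. The fingers move at their own pace and stop on an object; "newtons" is the grip in N (left out, the last holds). Time passes only in rows, so rows that repeat a pose let the fingers close. It gives the time, the measured TCP pose, the force, the opening and the grip force at its end, in the units of the state.
- ctrl.state(): the state, without advancing time (a new reading comes with each control period).
- ctrl.grab_frame(name): name is "scene" or "top" or "wrist"; returns (picture, depth): 384x512x3 uint8, red, green, blue; 384x512 float32, m along the optical axis (not along the pixel's ray), 0 where there is no reading.
- ctrl.get_calibration(name): a dict with "camera_matrix" (3x3 intrinsics, pixels), "k1" (the pictures are not rectified: a ray, as slopes to the right and down, at radius r is drawn at 1 + k1 r^2 times it, then the intrinsics apply), "extrinsics" (4x4, takes a point from world to camera coordinates). Camera axes: x right, y up, looking along -z (the intrinsics and any distortion apply to the point x, -y, -z); pixel columns grow to the right and rows downward; lengths in m; the calibration is good to about 2 mm. A picture is of the moment at which its call begins: read the wrist's pose just before it. get_calibration takes no time and is no camera call; for the wrist camera it gives the pose at the moment of the call.
- ctrl.hand_in(): hands the job in; it is judged then, once.
Trained networks look in the newest picture that a camera, given by its name, has taken for a name from the list of things; names that differ only in an ending like _2 or _b are one class to them, and where a whole thing is asked for, a point or a joint stands for the part that bears it (a point fixed in the world has none). Each returns a list of dicts, best first, with "p" (0 to 1); they miss things now and then, are a little off and sometimes report something else, mostly with a low value. They report only what shows in the picture. A call takes as long as a camera call.
- ctrl.find_in(camera, target): "location" ([column, row] in pixels, amid what is visible of it).
- ctrl.cut_out(camera, target): "region" (384x512 bool, what is visible of it) and "location" ([column, row] in pixels, amid what is visible of it).
The state is a dict: "t": time; "joint_positions": joint angles; "joint_vel": joint speeds; "joint_efforts": joint torques, N m; "tcp_pos": TCP position; "orientation": TCP orientation; "contact_force": force on the tool from outside, world axes, zero at the start; "ft_torque": the same for the moment, N m; "grip_width": opening from 0.0 (shut) to 1.0 (fully open); "grasp_force": force on a finger pad.
Only numpy, scipy, OpenCV 4.12 (cv2) and the standard library are available. Lean on these libraries where they do the work, as an engineer would, in place of code of your own. Each camera call takes 0.05 s, during which the arm holds its last target. There are 200 camera calls.

TASK

Get the scraper block ready: first take the black filter cube off the aluminium plate and put it down on the bench out of the way, then slide the standing block up to the plate's near edge and, pushing high, tip it over that edge so it lies flat on the plate with its slots facing the robot. Then slide every scraper on the bench blade-first into a slot of its own, fully home, until its handle meets the block. Let the block rest squarely on the plate and leave the bottles and the round case beside the work standing.

Things in the scene. Friction and masses are not known exactly. Their poses are not given: they have to be found in the camera images.
- plate: Fixed aluminium docking plate on the bench, 110 mm (x, away from the robot) by 220 mm (y), 12 mm thick; a rail 12 mm wide along its far edge rises 18 mm above it, inner face at x = +43 mm. Origin: centre of its underside; z up; turned on the bench by up to half a radian.
- plate_edge (a point): Middle of the top of the plate's near (-x) edge, 55 mm from the plate's origin, 12 mm above the bench; axes as the plate's. This step is the stop about which the block tips. The tipped block, its x down and its z along the plate's x, overhangs this edge by some 12 mm with its origin 38 mm above the bench; it can slide some 18 mm more to the rail.
- block: Loose grey block of 0.5 to 0.8 kg, 52 (x) by 184 (y) by 92 mm (z), with four slots in its foot face (z = 0). Origin: centre of the foot face. At first it stands on that face, z up, 30 to 60 mm before the plate's near edge, plain broad face to the robot, x towards the plate. Pushed low it slides; pushed high it tips, even with no stop.
- slot0 (a point): Centre of the mouth of slot 0 in the block's foot face (block x = 0, y = -66 mm); axes as the block's. The slot is 32 mm wide (along y), 10 mm high (along x), 71 mm deep (along +z). Any scraper fits any slot.
- slot1 (a point): Centre of the mouth of slot 1 in the block's foot face (block x = 0, y = -22 mm); axes as the block's. The slot is 32 mm wide (along y), 10 mm high (along x), 71 mm deep (along +z). Any scraper fits any slot.
- slot2 (a point): Centre of the mouth of slot 2 in the block's foot face (block x = 0, y = 22 mm); axes as the block's. The slot is 32 mm wide (along y), 10 mm high (along x), 71 mm deep (along +z). Any scraper fits any slot.
- slot3 (a point): Centre of the mouth of slot 3 in the block's foot face (block x = 0, y = 66 mm); axes as the block's. The slot is 32 mm wide (along y), 10 mm high (along x), 71 mm deep (along +z). Any scraper fits any slot.
- scraper0_grip (a point): Centre of a loose 75 g scraper's white handle, 55 x 18 x 16 mm (may be absent). x runs to the blade tip, z up off its flat underside, 8 mm below. Steel blade 65 mm long, 26 wide (last 10 mm: 18), 4 thick, flush underneath: x = 27.5 (shoulder) to 92.5, z = -8 to -4 mm. Heaviest near the shoulder. Lies flat at first, blade forward and left. Fully in, the shoulder meets the block.
- scraper1_grip (a point): Centre of a loose 75 g scraper's white handle, 55 x 18 x 16 mm (may be absent). x runs to the blade tip, z up off its flat underside, 8 mm below. Steel blade 65 mm long, 26 wide (last 10 mm: 18), 4 thick, flush underneath: x = 27.5 (shoulder) to 92.5, z = -8 to -4 mm. Heaviest near the shoulder. Lies flat at first, blade forward and left. Fully in, the shoulder meets the block.
- scraper2_grip (a point): Centre of a loose 75 g scraper's white handle, 55 x 18 x 16 mm (may be absent). x runs to the blade tip, z up off its flat underside, 8 mm below. Steel blade 65 mm long, 26 wide (last 10 mm: 18), 4 thick, flush underneath: x = 27.5 (shoulder) to 92.5, z = -8 to -4 mm. Heaviest near the shoulder. Lies flat at first, blade forward and left. Fully in, the shoulder meets the block.
- scraper3_grip (a point): Centre of a loose 75 g scraper's white handle, 55 x 18 x 16 mm (may be absent). x runs to the blade tip, z up off its flat underside, 8 mm below. Steel blade 65 mm long, 26 wide (last 10 mm: 18), 4 thick, flush underneath: x = 27.5 (shoulder) to 92.5, z = -8 to -4 mm. Heaviest near the shoulder. Lies flat at first, blade forward and left. Fully in, the shoulder meets the block.
- cube_mid (a point): Centre, half-way up (17.5 mm), of the loose black filter cube, 34 x 34 x 35 mm, 60 g; at the start it stands on the docking plate, its axes along its edges.
- oil_dropper: Bystander: small dropper bottle, 34 mm across, 102 mm tall, standing right of the plate. Origin: centre of its underside.
- bottle_stain: Bystander: brown bottle with black cap, 48 mm across, 88 mm tall, standing left of the laptop. Origin: centre of its underside.
- objective_case: Bystander: clear round case with black cap, 38 mm across, 64 mm tall, standing left of the laptop. Origin: centre of its underside.

How it is judged:
On the way, in this order (a step that is already met when the one before it is completed fails the run):
1. the filter cube is off the plate, resting on the bench (height (world z) of cube_mid below 0.024 m), for 0.2 s.
2. the block lies flat on the plate, slots towards the robot (angle between block's own x axis and vertical above 3 rad and height (world z) of block between 0.033 and 0.043 m and x of block in the frame of plate between -0.09 and -0.035 m and y of block in the frame of plate between -0.045 and 0.045 m and angle between the z axis of block and the x axis of plate, either way round below 0.25 rad and linear speed of block below 0.03 m/s), for 0.3 s.
At the end, for the whole second after the job is handed in: Cube on the bench (centre below 24 mm). Block flat on the plate (within 0.14 rad), slots to the robot, within 45 mm of the plate's middle sideways and 0.25 rad of square, near its edge. Each scraper in a slot, shoulder within 6 mm of the slotted face, in line within 0.2 rad (all of step 2 and height (world z) of cube_mid below 0.024 m and z of scraper0_grip in the frame of block between -0.0335 and -0.0215 m and x of scraper0_grip in the frame of block between -0.018 and 0.009 m and angle between the x axis of each of scraper0_grip, scraper1_grip, scraper2_grip, scraper3_grip and the z axis of block, either way round below 0.2 rad and z of scraper1_grip in the frame of block between -0.0335 and -0.0215 m and x of scraper1_grip in the frame of block between -0.018 and 0.009 m and z of scraper2_grip in the frame of block between -0.0335 and -0.0215 m and x of scraper2_grip in the frame of block between -0.018 and 0.009 m and z of scraper3_grip in the frame of block between -0.0335 and -0.0215 m and x of scraper3_grip in the frame of block between -0.018 and 0.009 m); the robot touches nothing.
It fails at once if the oil dropper is knocked over (angle between oil_dropper's own z axis and vertical above 0.6 rad).
It fails at once if the brown bottle is knocked over (angle between bottle_stain's own z axis and vertical above 0.6 rad).
It fails at once if the objective case is knocked over (angle between objective_case's own z axis and vertical above 0.6 rad).
Of scraper0, scraper1, scraper2, scraper3 only 3 to 4 are there at a start; the rules pass over those that are not, and their reading is None.
At some moment in a run one of scraper0, scraper1, scraper2, scraper3 may be knocked a few centimetres aside while the robot is not near it.
Once in a run the grip may slacken for a moment while it holds something.
It also fails if it takes over 210 s, if anything falls off the work surface, if the arm or the gripper's body presses on something with over 40 N, if the wrist force passes 120 N, or if a joint passes its speed limit or range.

## Working session

There is one attempt and no reset: what is moved stays moved. The work goes in short steps, Python scripts to look and compute and a tool call to move; the robot and the scene stay as the last step left them, time stands still between calls to the robot, and variables do not carry over. Pictures are saved under pics/ and viewed, at most 14 in all, crops included, and the job is handed in when it is done.

Besides the shell and the picture viewer there is one more tool, called after "Emit:" as name(argument=value, ...), one argument or row to a line, values as JSON. send_rows: Moves the arm, as the interface text tells. Shift numbers are shares of 0.2 m and turn numbers shares of 2 pi rad, none past 1 either way. Its arguments: {"type":"object","properties":{"targets":{"type":"array"},"newtons":{"type":"number"}},"required":["targets"]}

```bash
ls; mkdir -p pics; cat > h.py <<'E'
import numpy as np, cv2
from station import ctrl
from scipy.spatial.transform import Rotation as R
def snap(cam,save=None):
    K=ctrl.get_calibration(cam); im,d=ctrl.grab_frame(cam)
    if save: cv2.imwrite('pics/'+save,im[:,:,::-1])
    return im,d,K
def cloud(d,K):
    M=np.array(K['camera_matrix'],float); E=np.array(K['extrinsics'],float)
    h,w=d.shape; u,v=np.meshgrid(np.arange(w),np.arange(h))
    p=np.stack([u.ravel(),v.ravel()],1).astype(np.float64)[:,None]
    s=((p[:,0]-[M[0,2],M[1,2]])/[M[0,0],M[1,1]]); q=s.copy()
    for _ in range(8): q=s/(1+K['k1']*(q**2).sum(1,keepdims=True))
    z=d.ravel().astype(float)
    c=np.stack([q[:,0]*z,-q[:,1]*z,-z],1)
    W=(c-E[:3,3])@E[:3,:3]
    W[z==0]=np.nan
    return W.reshape(h,w,3)
def rect(P):
    (c,s,a)=cv2.minAreaRect((P[:,:2]*1000).astype(np.float32)); return np.round(c,1),np.round(s,1),round(a,1)
E
python3 - <<'E'
from h import *
for cam in ['scene','top']:
    im,d,K=snap(cam,cam+'0.png'); W=cloud(d,K)
    print(cam, np.round(np.linalg.inv(K['extrinsics'])[:3,3],3))
    for n in ['plate','block','scraper0_grip','cube_mid','oil_dropper','bottle_stain','objective_case']:
        for r in ctrl.cut_out(cam,n):
            P=W[r['region']]; P=P[~np.isnan(P[:,0])]
            if len(P)>5: print(n,round(r['p'],2),np.round(r['location']),len(P),np.round(np.median(P,0),3),rect(P),np.round(np.percentile(P[:,2],[2,98]),3))
print(ctrl.state())
E
```

```text
pics
scene [-0.002  0.545  0.997]
plate 0.83 [269. 155.] 1106 [ 0.62  -0.263  0.011] (array([ 625.9, -284.4]), array([223.8, 134.6]), 87.3) [0.001 0.03 ]
block 0.98 [298. 163.] 1036 [ 0.472 -0.265  0.08 ] (array([ 512.1, -336.2]), array([102.5, 285.6]), 3.6) [0.    0.094]
scraper0_grip 0.52 [183. 292.] 292 [0.437 0.349 0.006] (array([442.1, 352.2]), array([120.4,  29.3]), 58.4) [0.    0.019]
cube_mid 0.68 [284. 144.] 95 [ 0.6  -0.34  0.04] (array([ 604.4, -346.6]), array([31.9, 39. ]), 81.7) [0.015 0.047]
oil_dropper 0.49 [320. 127.] 94 [ 0.549 -0.509  0.049] (array([ 549. , -509.7]), array([26.4, 17.9]), 41.6) [0.012 0.091]
oil_dropper 0.23 [298. 166.] 959 [ 0.471 -0.26   0.084] (array([ 485.7, -287.1]), array([ 56. , 184.3]), 3.6) [0.005 0.094]
bottle_stain 0.8 [122. 268.] 370 [0.611 0.428 0.057] (array([646.8, 420.5]), array([51.7, 94.4]), 82.4) [0.002 0.09 ]
objective_case 0.72 [167. 245.] 221 [0.569 0.299 0.06 ] (array([582.1, 294. ]), array([38.4, 47.1]), 66.0) [0.003 0.067]
top [ 0.265 -0.042  1.533]
plate 0.76 [324. 168.] 2218 [ 0.622 -0.278  0.013] (array([ 620.7, -286.4]), 
[... 896 characters left out ...]
t_positions': array([-1.45222378e+00,  2.16854475e-01,  1.61337365e+00,  2.02968747e-05,
        1.31130083e+00, -1.12207906e-01]), 'joint_vel': array([ 0.00021818, -0.00190356,  0.00059125,  0.00104357, -0.00173252,
       -0.00124159]), 'joint_efforts': array([ 5.31382989e-05, -3.96832395e+01, -3.04234636e+01, -1.26945738e-04,
        5.67922289e-04,  1.06816691e-05]), 'tcp_pos': array([ 0.14298635, -0.60845173,  0.24834232]), 'orientation': array([9.93350231e-01, 1.15131741e-01, 9.91005458e-06, 3.18191009e-05]), 'contact_force': array([ 0.26912893, -0.16410743, -0.12259075]), 'ft_torque': array([ 0.00103033, -0.04469974, -0.02413631]), 'grasp_force': 0.0, 'grip_width': 0.9988974890199117}
```

View pics/top0.png

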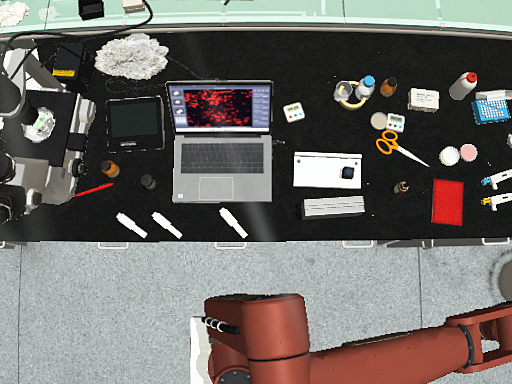

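View pics/scene0.png

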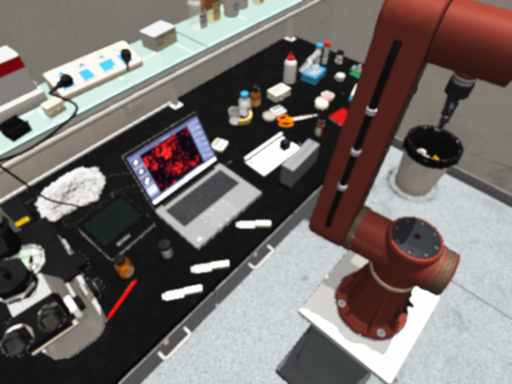

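The top view shows three scrapers at about (131,225), (166,225) and (233,222). The plate is at (325,170) with the cube on it at (348,171), and the block stands at (333,207). The dropper is at (401,186).

```bash
cat >> h.py <<'E'
def go(p,yaw=None,p0=None,yaw0=None):
    "shares to bring TCP to p with tool x axis at world yaw (mod pi)"
    s=ctrl.state(); q=s['orientation']; p0=s['tcp_pos'] if p0 is None else np.array(p0)
    y0=R.from_quat(q).as_matrix()[:,0]; y0=np.arctan2(y0[1],y0[0]) if yaw0 is None else yaw0
    M=np.array([[np.cos(y0),np.sin(y0),0],[np.sin(y0),-np.cos(y0),0],[0,0,-1]])
    sh=M.T@(np.array(p)-p0)/0.2
    dy=0 if yaw is None else (yaw-y0+np.pi/2)%np.pi-np.pi/2
    print('t',round(s['t'],1),'tcp',np.round(p0,4),'yaw',round(y0,3),'-> shares',np.round(sh,3),'spin',round(-dy/2/np.pi,4),'newyaw',round(y0+dy,3))
    return y0+dy
def edges(P):
    c,s,a=cv2.minAreaRect((P[:,:2]*1000).astype(np.float32)); return np.round(c,1),np.round(s,1),round(a,1)
E
python3 - <<'E'
from h import *
for cam in ['top','scene']:
    im,d,K=snap(cam); W=cloud(d,K); X,Y,Z=W[...,0],W[...,1],W[...,2]
    def m(x0,x1,y0,y1,z0,z1): 
        k=(X>x0)&(X<x1)&(Y>y0)&(Y<y1)&(Z>z0)&(Z<z1); return W[k],k
    P,_=m(.4,.6,-.42,-.15,.085,.105); print(cam,'block top',edges(P),np.round(P.mean(0),3))
    P,_=m(.55,.66,-.39,-.3,.042,.06); print('cube top',edges(P),np.round(P.mean(0),3))
    g=im.min(2)>170
    k=(X>.53)&(X<.72)&(Y>-.42)&(Y<-.14)&(Z<.04)&(Z>.007); P=W[k]; print('plate',edges(P),np.round(np.median(P,0),3))
    k=(X>.66)&(X<.72)&(Y>-.42)&(Y<-.14)&(Z<.04)&(Z>.022); P=W[k]; print('rail',len(P),edges(P) if len(P)>5 else 0)
    k=(g&(X>.36)&(X<.52)&(Y>-.15)&(Y<.5)&(Z<.025)).astype(np.uint8)
    n,l,st,_=cv2.connectedComponentsWithStats(k)
    for i in range(1,n):
        if st[i,4]>30: P=W[l==i]; print('scr',st[i,4],edges(P))
go([.605,-.346,.248],None)
E
```

```text
top block top (array([ 489.7, -289. ]), array([ 53.6, 187. ]), 3.1) [ 0.489 -0.288  0.092]
cube top (array([ 607.4, -348.1]), array([34.8, 35. ]), 77.0) [ 0.607 -0.348  0.047]
plate (array([ 626.5, -280.5]), array([186.4, 278.4]), 0.1) [ 0.623 -0.279  0.013]
rail 255 (array([ 668.1, -284.9]), array([220.1,  14.2]), 88.1)
scr 258 (array([450.7,  24.2]), array([120. ,  26.9]), 41.1)
scr 241 (array([442.6, 354. ]), array([122.2,  26.3]), 54.6)
scr 243 (array([443. , 238.4]), array([119.8,  26.2]), 50.1)
scr 74 (array([378.6, 446. ]), array([ 21.9, 102.5]), 11.6)
scr 2084 (array([407.9, 175. ]), array([649.9,  90.1]), 89.9)
scene block top (array([ 485.7, -287.7]), array([ 53.7, 183.4]), 2.7) [ 0.484 -0.283  0.09 ]
cube top (array([ 603.2, -348. ]), array([36.5, 35.2]), 82.1) [ 0.603 -0.347  0.045]
plate (array([ 632.3, -267.1]), array([257.3, 148.6]), 86.6) [ 0.618 -0.271  0.012]
rail 94 (array([ 664.5, -287. ]), array([214.1,  14. ]), 88.2)
scr 218 (array([452.1,  19.8]), array([117.7,  37. ]), 42.8)
scr 113 (array([389.2,  26.9]), array([ 35.9, 135.4]), 0.9)
scr 272 (array([443.6, 235.6]), array([119.7,  30.8]), 55.1)
scr 3925 (array([439.9, 175. ]), array([649.9, 159.9]), 90.0)
scr 310 (array([443.5, 351.7]), array([121. ,  31.7]), 59.2)
scr 139 (array([389.2, 444.2]), array([ 36.4, 109.4]), 0.4)
t 0.9 tcp [ 0.143  -0.6084  0.2483] yaw 0.231 -> shares [ 2.549e+00 -7.490e-01  2.000e-03] spin 0.0 newyaw 0.231
```

Emit:
send_rows(
  targets=[0, 0.85, -0.25, 0, 0, 0, 0.85, -0.25, 0, 0, 0, 0.85, -0.25, 0, 0, 0, 0.85, -0.25, 0, 0, 0, 0.85, -0.25, 0, 0],
  newtons=30,
)

```text
t: 1.52
tcp_pos: [0.297, -0.521, 0.2484]
orientation: [0.993, 0.116, -0.0, 0.0]
contact_force: [0.2, -0.4, -0.5]
grip_width: 1.005
grasp_force: 0.0
```

Emit:
send_rows(
  targets=[0, 0.85, -0.25, 0, 0, 0, 0.85, -0.25, 0, 0, 0, 0.85, -0.25, 0, 0, 0, 0.85, -0.25, 0, 0, 0, 0.85, -0.25, 0, 0],
)

```text
t: 2.15
tcp_pos: [0.45, -0.4344, 0.2481]
orientation: [0.993, 0.115, -0.0, 0.0]
contact_force: [-0.2, 1.2, -0.0]
grip_width: 1.0
grasp_force: 0.0
```

Emit:
send_rows(
  targets=[0, 0.85, -0.25, 0.4, 0.0654, 0, 0.85, -0.25, 0.4, 0.0654, 0, 0.85, -0.25, 0.4, 0.0654, 0, 0.85, -0.25, 0.4, 0.0654, 0, 0.85, -0.25, 0.4, 0.0654, 0, 0.85, -0.25, 0.4, 0.0654],
)

```text
t: 2.9
tcp_pos: [0.6041, -0.348, 0.1696]
orientation: [0.996, -0.091, 0.001, 0.001]
contact_force: [-0.1, 0.2, -0.4]
grip_width: 1.001
grasp_force: 0.0
```

```bash
python3 - <<'E'
from h import *
im,d,K=snap('wrist','w1.png'); W=cloud(d,K)
r=ctrl.cut_out('wrist','cube_mid')
for a in r[:2]:
    P=W[a['region']]; P=P[P[:,2]>.04]; print(a['p'],a['location'],edges(P),np.round(P.mean(0),4))
go([.605,-.347,.036],-.18)
E
```

```text
0.57 [261.2, 181.9] (array([ 605.6, -349.3]), array([33.5, 34.5]), 80.7) [ 0.6067 -0.3498  0.0461]
t 3.0 tcp [ 0.6044 -0.3477  0.1698] yaw -0.182 -> shares [ 0.003 -0.004  0.669] spin -0.0004 newyaw -0.18
```

Emit:
send_rows(
  targets=[0, 0.0, 0, 0.67, 0, 0, 0.0, 0, 0.67, 0, 0, 0.0, 0, 0.67, 0, 0, 0.0, 0, 0.67, 0, 255, 0.0, 0, 0.67, 0, 255, 0.0, 0, 0.67, 0, 255, 0.0, 0, 0.67, 0, 255, 0.0, 0, 0.67, 0],
  newtons=40,
)

```text
t: 4.0
tcp_pos: [0.6065, -0.3466, 0.0366]
orientation: [0.996, -0.09, 0.002, 0.001]
contact_force: [-1.3, 0.0, 5.5]
grip_width: 0.389
grasp_force: 41.6
```

Emit:
send_rows(
  targets=[255, 0.0, 0, 0, 0, 255, 0.0, 0, 0, 0, 255, 0, 0, -0.4, 0, 255, 0, 0, -0.4, 0, 255, 0, 0, -0.4, 0],
)

```text
t: 4.62
tcp_pos: [0.6063, -0.3465, 0.1166]
orientation: [0.996, -0.09, 0.002, 0.001]
contact_force: [-0.4, 0.6, -1.8]
grip_width: 0.392
grasp_force: 40.8
```

Emit:
send_rows(
  targets=[255, 0.3, -0.1, 0, 0, 255, 0.64, -0.2, 0, 0, 255, 0.64, -0.2, 0, 0, 255, 0.64, -0.2, 0.46, 0, 255, 0.64, -0.2, 0.46, 0, 255, 0.64, -0.2, 0.46, 0, 100, 0.64, -0.2, 0.46, 0, 0, 0.64, -0.2, 0.46, 0],
)

```text
t: 5.62
tcp_pos: [0.737, -0.3291, 0.0209]
orientation: [0.996, -0.09, -0.001, -0.0]
contact_force: [0.6, 0.8, -0.7]
grip_width: 0.798
grasp_force: 0.0
```

Emit:
send_rows(
  targets=[0, 0, 0, 0, 0, 0, 0, 0, 0, 0, 0, 0, 0, -0.7, 0, 0, 0, 0, -0.7, 0, 0, 0, 0, -0.7, 0],
)

```text
t: 6.25
tcp_pos: [0.7419, -0.3313, 0.1714]
orientation: [0.996, -0.09, 0.006, 0.003]
contact_force: [0.6, -0.4, -0.1]
grip_width: 0.998
grasp_force: 0.0
```

```bash
python3 - <<'E'
from h import *
im,d,K=snap('wrist','w2.png'); W=cloud(d,K)
for n in ['cube_mid']:
  for a in ctrl.cut_out('wrist',n)[:2]:
    P=W[a['region']]; P=P[~np.isnan(P[:,0])]; print(a['p'],a['location'],np.round(P.mean(0),4),np.round(np.percentile(P[:,2],[5,95]),3))
y=go([.43,-.290,.165],-.03)
E
```

```text
0.71 [258.2, 187.3] [ 0.7384 -0.3295  0.0312] [0.008 0.035]
t 6.3 tcp [ 0.7403 -0.3304  0.1673] yaw -0.18 -> shares [-1.563  0.079  0.012] spin -0.0239 newyaw -0.03
```

View pics/w2.png

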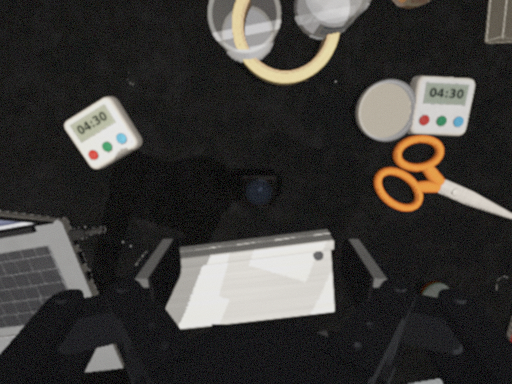

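The cube stands upright on the bench at (259,190), beyond the rail. Next I go behind the block, with the open fingers square to the plate.

Emit:
send_rows(
  targets=[0, -0.85, 0.04, 0, 0, 0, -0.85, 0.04, 0, 0, 0, -0.85, 0.04, 0, 0, 0, -0.85, 0.04, 0, 0],
)

```text
t: 6.85
tcp_pos: [0.5638, -0.3041, 0.1572]
orientation: [0.996, -0.091, -0.005, -0.003]
contact_force: [-0.0, -0.4, 0.4]
grip_width: 1.001
grasp_force: 0.0
```

Emit:
send_rows(
  targets=[0, -0.86, 0.04, 0, -0.0239, 0, -0.86, 0.04, 0, -0.0239, 0, -0.86, 0.04, 0, -0.0239, 0, -0.86, 0.04, 0, -0.0239, 0, -0.86, 0.04, 0, -0.0239],
)

```text
t: 7.48
tcp_pos: [0.4, -0.2843, 0.1621]
orientation: [1.0, -0.015, 0.0, 0.0]
contact_force: [1.3, -0.4, 0.6]
grip_width: 1.001
grasp_force: 0.0
```

```bash
python3 - <<'E'
from h import *
im,d,K=snap('wrist','w3.png'); W=cloud(d,K); X,Y,Z=np.moveaxis(W,2,0)
k=(X>.4)&(X<.6)&(Y>-.42)&(Y<-.15)&(Z>.085)&(Z<.1); print('top',k.sum(), edges(W[k]) if k.sum()>5 else 0)
k=(X>.64)&(X<.72)&(Y>-.45)&(Y<-.14)&(Z>.024)&(Z<.04); print('rail',k.sum(), edges(W[k]) if k.sum()>5 else 0)
go([.44,-.287,.042],-.03); go([.50,-.287,.042],-.03)
E
```

```text
top 22021 (array([ 488. , -290.1]), array([ 52.7, 184.5]), 3.3)
rail 0 0
t 7.5 tcp [ 0.4004 -0.2845  0.1624] yaw -0.03 -> shares [0.198 0.007 0.602] spin 0.0001 newyaw -0.03
t 7.5 tcp [ 0.4004 -0.2845  0.1624] yaw -0.03 -> shares [ 0.498 -0.002  0.602] spin 0.0001 newyaw -0.03
```

Emit:
send_rows(
  targets=[0, 0, 0.02, 0.3, 0, 0, 0, 0.02, 0.6, 0, 0, 0, 0.02, 0.6, 0, 0, 0.1, 0.02, 0.6, 0, 0, 0.2, 0.02, 0.6, 0, 0, 0.23, 0.02, 0.6, 0, 0, 0.26, 0.02, 0.6, 0, 0, 0.28, 0.02, 0.6, 0],
)

```text
t: 8.52
tcp_pos: [0.4545, -0.2894, 0.0429]
orientation: [1.0, -0.015, -0.001, -0.0]
contact_force: [-4.3, 0.0, 1.9]
grip_width: 1.004
grasp_force: 1.2
```

Emit:
send_rows(
  targets=[0, 0.02, 0, 0, 0, 0, 0.04, 0, 0, 0, 0, 0.06, 0, 0, 0, 0, 0.08, 0, 0, 0, 0, 0.1, 0, 0, 0, 0, 0.12, 0, 0, 0, 0, 0.14, 0, 0, 0, 0, 0.16, 0, 0, 0],
)

```text
t: 9.52
tcp_pos: [0.487, -0.2904, 0.0422]
orientation: [1.0, -0.015, -0.0, -0.0]
contact_force: [-2.6, -0.1, -0.2]
grip_width: 0.998
grasp_force: 1.6
```

```bash
python3 - <<'E'
from h import *
im,d,K=snap('wrist'); W=cloud(d,K); X,Y,Z=np.moveaxis(W,2,0)
im,d,K=snap('top'); W2=cloud(d,K); 
for W in (W,W2):
  X,Y,Z=np.moveaxis(W,2,0)
  k=(X>.4)&(X<.65)&(Y>-.42)&(Y<-.15)&(Z>.085)&(Z<.1); print('top',k.sum(), edges(W[k]) if k.sum()>5 else 0)
print(ctrl.state()['contact_force']); go([.50,-.287,.042],-.03)
E
```

```text
top 94797 (array([ 514.6, -289.2]), array([165. ,  82.2]), 88.1)
top 273 (array([ 518.4, -267.1]), array([143.2,  75.3]), 85.3)
[-2.25664724  0.83503817 -1.26126626]
t 9.6 tcp [ 0.4875 -0.2905  0.0423] yaw -0.03 -> shares [ 0.062 -0.019  0.002] spin 0.0 newyaw -0.03
```

Emit:
send_rows(
  targets=[0, 0.01, 0, 0, 0, 0, 0.02, 0, 0, 0, 0, 0.03, 0, 0, 0, 0, 0.04, 0, 0, 0, 0, 0.05, 0, 0, 0, 0, 0.055, 0, 0, 0],
)

```text
t: 10.38
tcp_pos: [0.4979, -0.2908, 0.0423]
orientation: [1.0, -0.015, 0.0, 0.0]
contact_force: [-3.2, -0.1, 0.3]
grip_width: 1.003
grasp_force: 1.6
```

Emit:
send_rows(
  targets=[0, 0.005, 0, 0, 0, 0, 0.01, 0, 0, 0],
)

```text
t: 10.62
tcp_pos: [0.4998, -0.2908, 0.0423]
orientation: [1.0, -0.015, -0.0, -0.0]
contact_force: [-3.3, 0.1, 0.6]
grip_width: 1.001
grasp_force: 1.6
```

Emit:
send_rows(
  targets=[0, 0.005, 0, 0, 0, 0, 0.01, 0, 0, 0],
)

```text
t: 10.88
tcp_pos: [0.5015, -0.2908, 0.0423]
orientation: [1.0, -0.015, -0.0, -0.0]
contact_force: [-5.4, 0.9, 2.4]
grip_width: 0.996
grasp_force: 2.7
```

Emit:
send_rows(
  targets=[0, -0.05, 0, 0, 0, 0, -0.05, 0, -0.21, 0, 0, -0.05, 0, -0.21, 0, 0, 0, 0, -0.21, 0, 0, 0.03, 0, -0.21, 0, 0, 0.05, 0, -0.21, 0, 0, 0.07, 0, -0.21, 0, 0, 0.09, 0, -0.21, 0],
)

```text
t: 11.88
tcp_pos: [0.5201, -0.2916, 0.0843]
orientation: [1.0, -0.015, 0.0, 0.0]
contact_force: [-2.2, 0.5, 4.5]
grip_width: 0.997
grasp_force: 2.0
```

Emit:
send_rows(
  targets=[0, 0.02, 0, 0, 0, 0, 0.04, 0, 0, 0, 0, 0.06, 0, 0, 0, 0, 0.07, 0, 0, 0],
)

```text
t: 12.38
tcp_pos: [0.5342, -0.2917, 0.084]
orientation: [1.0, -0.015, 0.0, -0.0]
contact_force: [-1.2, -0.7, -0.1]
grip_width: 1.003
grasp_force: 0.6
```

```bash
python3 - <<'E'
from h import *
im,d,K=snap('scene','s3.png'); cv2.imwrite('pics/s3c.png',cv2.resize(im[80:240,200:400,::-1],None,fx=3,fy=3))
E
```

```text
(no output)
```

View pics/s3c.png

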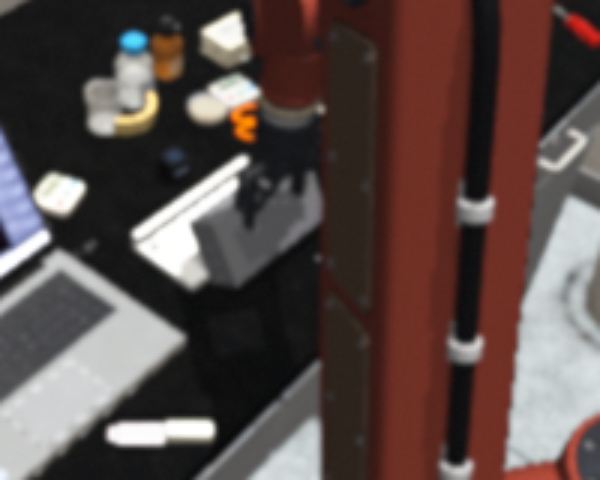

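The picture shows the block at (260,225) leaning forward against the plate edge, part-way over. I'll carry on pushing.

Emit:
send_rows(
  targets=[0, 0.015, 0, 0, 0, 0, 0.03, 0, 0, 0, 0, 0.045, 0, 0, 0, 0, 0.06, 0, 0, 0, 0, 0.075, 0, 0, 0, 0, 0.09, 0, 0, 0, 0, 0.11, 0, 0, 0, 0, 0.13, 0, 0, 0],
)

```text
t: 13.42
tcp_pos: [0.56, -0.2926, 0.0843]
orientation: [1.0, -0.015, 0.0, 0.0]
contact_force: [0.0, -0.1, 0.4]
grip_width: 0.994
grasp_force: 0.0
```

Emit:
send_rows(
  targets=[0, 0, 0, 0, 0, 0, 0, 0, 0, 0, 0, 0, 0, -0.3, 0, 0, -0.3, 0, -0.4, 0, 0, -0.6, 0, -0.4, 0, 0, -0.6, 0, -0.4, 0],
)

```text
t: 14.18
tcp_pos: [0.4347, -0.2868, 0.1623]
orientation: [1.0, -0.016, -0.003, -0.002]
contact_force: [-0.1, -0.3, 0.1]
grip_width: 1.0
grasp_force: 0.0
```

```bash
python3 - <<'E'
from h import *
im,d,K=snap('wrist','w4.png'); W=cloud(d,K)
im,d,K=snap('top'); W2=cloud(d,K); 
for W in (W,W2):
  X,Y,Z=np.moveaxis(W,2,0)
  k=(X>.46)&(X<.68)&(Y>-.45)&(Y<-.13)&(Z>.055)&(Z<.075); P=W[k]; print('top',k.sum(), edges(P),np.round(P.mean(0),4), np.round(np.percentile(P[:,2],[5,95]),4))
  k=(X>.64)&(X<.72)&(Y>-.45)&(Y<-.13)&(Z>.024)&(Z<.036); print('rail',k.sum(), edges(W[k]) if k.sum()>5 else 0)
go([.5,.0,.2])
E
```

```text
top 18930 (array([ 555.4, -291.7]), array([184.5,  52.9]), 88.1) [ 0.5561 -0.2926  0.064 ] [0.0627 0.0653]
rail 0 0
top 1331 (array([ 579.2, -291.6]), array([187.1,  94.7]), 87.9) [ 0.5845 -0.2751  0.0644] [0.0589 0.0695]
rail 257 (array([ 690.9, -286.1]), array([220.5,  59.9]), 88.4)
t 14.3 tcp [ 0.4394 -0.2891  0.1644] yaw -0.031 -> shares [ 0.258 -1.454 -0.178] spin 0.0 newyaw -0.031
```

View pics/w4.png

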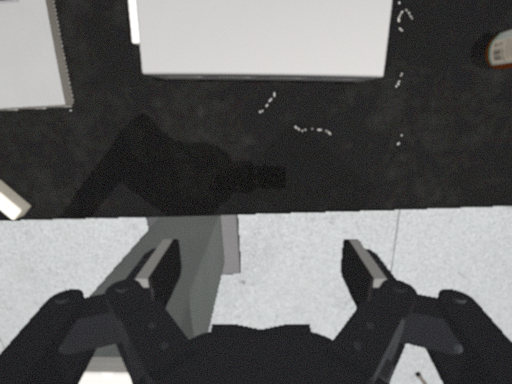

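The block lies flat at (265,40), square to the plate, but its foot overhangs by about 30 mm. I'll push it up to the rail with the open fingers.

Emit:
send_rows(
  targets=[0, 0, 0.01, 0.3, 0, 0, 0, 0.01, 0.67, 0, 0, 0, 0.01, 0.67, 0, 0, 0.2, 0.01, 0.67, 0, 0, 0.33, 0.01, 0.67, 0, 0, 0.37, 0.01, 0.67, 0, 0, 0.4, 0.01, 0.67, 0, 0, 0.42, 0.01, 0.67, 0],
)

```text
t: 15.28
tcp_pos: [0.5226, -0.2937, 0.0307]
orientation: [1.0, -0.015, -0.001, -0.0]
contact_force: [-4.6, -0.9, 2.7]
grip_width: 1.001
grasp_force: 2.3
```

Emit:
send_rows(
  targets=[0, 0.02, 0, 0, 0, 0, 0.04, 0, 0, 0, 0, 0.06, 0, 0, 0, 0, 0.08, 0, 0, 0, 0, 0.1, 0, 0, 0, 0, 0.11, 0, 0, 0, 0, 0.12, 0, 0, 0, 0, 0.13, 0, 0, 0],
)

```text
t: 16.27
tcp_pos: [0.5497, -0.2942, 0.0301]
orientation: [1.0, -0.015, -0.0, -0.0]
contact_force: [-4.0, 0.5, 0.7]
grip_width: 0.999
grasp_force: 1.7
```

Emit:
send_rows(
  targets=[0, 0.01, 0, 0, 0, 0, 0.02, 0, 0, 0],
)

```text
t: 16.52
tcp_pos: [0.5538, -0.2944, 0.0301]
orientation: [1.0, -0.015, 0.0, -0.0]
contact_force: [-2.7, 0.0, -0.1]
grip_width: 0.997
grasp_force: 1.5
```

Emit:
send_rows(
  targets=[0, 0.01, 0, 0, 0, 0, 0.02, 0, 0, 0],
)

```text
t: 16.77
tcp_pos: [0.556, -0.2942, 0.0301]
orientation: [1.0, -0.015, -0.002, -0.001]
contact_force: [-12.5, 0.5, 6.4]
grip_width: 1.0
grasp_force: 5.8
```

Emit:
send_rows(
  targets=[0, -0.1, 0, 0, 0, 0, -0.3, 0, -0.3, 0, 0, -0.6, 0, -0.67, 0, 0, -0.6, 0, -0.67, 0, 0, -0.6, 0, -0.67, 0, 0, -0.6, 0, -0.67, 0],
)

```text
t: 17.52
tcp_pos: [0.4386, -0.2911, 0.1644]
orientation: [1.0, -0.015, 0.001, 0.0]
contact_force: [0.2, -0.1, -0.6]
grip_width: 1.003
grasp_force: 0.0
```

```bash
python3 - <<'E'
from h import *
im,d,K=snap('wrist','w5.png'); W=cloud(d,K)
X,Y,Z=np.moveaxis(W,2,0)
k=(X>.46)&(X<.68)&(Y>-.45)&(Y<-.13)&(Z>.055)&(Z<.075); P=W[k]; print('top',k.sum(), edges(P),np.round(np.percentile(P[:,0],[.5,1,5]),4), np.round(np.percentile(P[:,2],[5,95]),4))
def rows(W,im):
    X,Y,Z=np.moveaxis(W,2,0)
    k=((im.min(2)>150)&(X>.385)&(X<.52)&(Y>-.1)&(Y<.6)&(Z<.03)&(Z>.0)).astype(np.uint8)
    n,l,st,_=cv2.connectedComponentsWithStats(k)
    for i in range(1,n):
        if 100<st[i,4]<600: print('scr',st[i,4],edges(W[l==i]))
im,d,K=snap('top'); rows(cloud(d,K),im)
go([.44,0,.18])
E
```

```text
top 8366 (array([ 576.6, -292.2]), array([184. ,  21.8]), 88.2) [0.564  0.5642 0.5659] [0.0605 0.0653]
scr 233 (array([449.4,  24.2]), array([118.4,  26.7]), 40.8)
scr 233 (array([442.5, 353.8]), array([122.2,  26.5]), 55.3)
scr 234 (array([442.6, 237.3]), array([122. ,  26.4]), 50.8)
t 17.6 tcp [ 0.438  -0.2905  0.163 ] yaw -0.03 -> shares [-0.033 -1.452 -0.085] spin 0.0 newyaw -0.03
```

Emit:
send_rows(
  targets=[0, 0, -0.3, 0, 0, 0, 0, -0.6, 0, 0, 0, 0, -0.8, 0, 0, 0, 0, -0.8, 0, 0, 0, 0, -0.8, 0, 0],
)

```text
t: 18.25
tcp_pos: [0.4427, -0.131, 0.1635]
orientation: [1.0, -0.014, -0.001, -0.0]
contact_force: [0.6, -1.3, -0.4]
grip_width: 0.996
grasp_force: 0.0
```

Emit:
send_rows(
  targets=[0, 0, -0.3, 0, -0.03, 0, 0, -0.6, 0, -0.06, 0, 0, -0.77, 0, -0.09, 0, 0, -0.77, 0, -0.118, 0, 0, -0.77, 0, -0.118, 0, 0, -0.77, 0, -0.118],
)

```text
t: 19.0
tcp_pos: [0.4475, 0.022, 0.1642]
orientation: [0.938, 0.346, -0.0, 0.0]
contact_force: [0.8, 0.4, 0.4]
grip_width: 1.003
grasp_force: 0.0
```

```bash
cat >> h.py <<'E'
def scr(name,z=.02):
    "nearest scraper in wrist view: handle centre and axis from height and colour"
    im,d,K=snap('wrist',name); W=cloud(d,K); X,Y,Z=np.moveaxis(W,2,0); t=ctrl.state()['tcp_pos']
    k=((im.min(2)>110)&(X>.375)&(np.hypot(X-t[0],Y-t[1])<.13)&(Z>-.005)&(Z<.03)).astype(np.uint8)
    n,l,st,_=cv2.connectedComponentsWithStats(k)
    i=1+np.argmax(st[1:,4]); P=W[l==i]
    H=P[P[:,2]>.011]; print('whole',edges(P),'handle',len(H),edges(H),'z',np.round(np.median(H[:,2]),4))
    c=H[:,:2].mean(0); B=P[P[:,2]<.008][:,:2].mean(0); dd=B-c; a=np.arctan2(dd[1],dd[0])
    rc,rs,ra=cv2.minAreaRect((H[:,:2]*1000).astype(np.float32)); ra=np.radians(ra+(90 if rs[1]>rs[0] else 0)); 
    print('handle centre',rc,'axis blade',round(a,3),'rect axis',round(ra,3))
    return np.array(rc)/1000,a
E
python3 - <<'E'
from h import *
c,a=scr('w6.png'); go([*c,.02],a)
E
```

```text
whole (array([545.9,  22.3]), array([ 62.9, 220.1]), 0.2) handle 10782 (array([546.6,  22.2]), array([ 61.5, 219.9]), 0.1) z 0.0157
handle centre (546.595947265625, 22.163772583007812) axis blade 2.971 rect axis 1.573
t 19.1 tcp [0.4474 0.022  0.1642] yaw 0.708 -> shares [0.377 0.322 0.721] spin 0.1398 newyaw -0.171
```

View pics/w6.png

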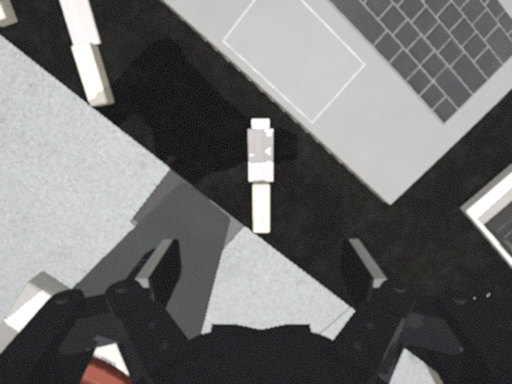

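The scraper is at (261,175), handle below and blade up; the mask picked up the laptop instead. I'll restrict it and measure again.

```bash
sed -i 's/(X>.375)&/(X>.375)\&(X<.508)\&/' h.py; python3 - <<'E'
from h import *
c,a=scr('w7.png'); go([*c,.02],a)
E
```

```text
whole (array([425.6,  -0.9]), array([187.5,  54. ]), 53.2) handle 827 (array([424.6,   2.1]), array([53.8, 17.5]), 40.4) z 0.016
handle centre (424.64105224609375, 2.1472320556640625) axis blade 0.711 rect axis 0.704
t 19.1 tcp [0.4474 0.0221 0.1642] yaw 0.708 -> shares [-0.151  0.002  0.721] spin -0.0004 newyaw 0.711
```

Emit:
send_rows(
  targets=[0, -0.151, 0, 0.3, 0, 0, -0.151, 0, 0.6, 0, 0, -0.151, 0, 0.72, 0, 0, -0.151, 0, 0.72, 0, 0, -0.151, 0, 0.72, 0, 255, -0.151, 0, 0.72, 0, 255, -0.151, 0, 0.72, 0, 255, -0.151, 0, 0.72, 0],
  newtons=60,
)

```text
t: 20.1
tcp_pos: [0.4249, 0.0032, 0.021]
orientation: [0.937, 0.348, 0.001, 0.0]
contact_force: [0.6, -0.0, -0.2]
grip_width: 0.378
grasp_force: 0.0
```

Emit:
send_rows(
  targets=[255, 0, 0, 0, 0, 255, 0, 0, 0, 0, 255, 0, 0, 0, 0, 255, 0, 0, -0.2, 0, 255, 0, 0, -0.5, 0, 255, 0, 0, -0.7, 0, 255, 0, 0, -0.7, 0, 255, 0, 0, -0.7, 0],
)

```text
t: 21.1
tcp_pos: [0.4231, 0.0034, 0.159]
orientation: [0.937, 0.348, -0.001, -0.001]
contact_force: [-0.0, -0.0, -0.9]
grip_width: 0.192
grasp_force: 59.9
```

```bash
python3 - <<'E'
from h import *
im,d,K=snap('wrist','w8.png')
y=go([.4565,-.3542,.16],-.031)
E
```

```text
t 21.1 tcp [0.4226 0.0034 0.1583] yaw 0.711 -> shares [-1.039  1.465 -0.008] spin 0.1182 newyaw -0.031
```

View pics/w8.png

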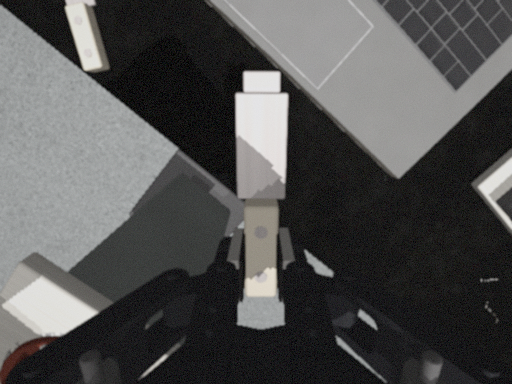

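The scraper is held straight, with the blade at (262,140) pointing along tool x. I'll carry it to slot 0.

Emit:
send_rows(
  targets=[255, -0.2, 0.3, 0, 0, 255, -0.4, 0.55, 0, 0, 255, -0.52, 0.73, 0, 0, 255, -0.52, 0.73, 0, 0, 255, -0.52, 0.73, 0, 0, 255, -0.52, 0.73, 0, 0],
)

```text
t: 21.9
tcp_pos: [0.4399, -0.1737, 0.159]
orientation: [0.937, 0.349, -0.001, -0.001]
contact_force: [-0.2, -0.5, -0.3]
grip_width: 0.193
grasp_force: 59.9
```

Emit:
send_rows(
  targets=[255, -0.2, 0.3, 0, 0.03, 255, -0.4, 0.55, 0, 0.06, 255, -0.52, 0.73, 0, 0.09, 255, -0.52, 0.73, 0, 0.1182, 255, -0.52, 0.73, 0, 0.1182, 255, -0.52, 0.73, 0, 0.1182, 255, -0.52, 0.73, 0, 0.1182],
)

```text
t: 22.78
tcp_pos: [0.4575, -0.3526, 0.1603]
orientation: [1.0, -0.014, -0.0, -0.0]
contact_force: [-1.0, 0.5, -0.7]
grip_width: 0.188
grasp_force: 59.9
```

```bash
cat >> h.py <<'E'
def blade(name=None):
    "blade held in the gripper: centre line in world xy and heights; block foot edge if seen"
    im,d,K=snap('wrist',name); W=cloud(d,K); s=ctrl.state(); t=s['tcp_pos']
    m=R.from_quat(s['orientation']).as_matrix(); L=(W-t)@m
    x,y,z=np.moveaxis(L,2,0)
    k=(x>.035)&(x<.08)&(abs(y)<.022)&(z>-.01)&(z<.035)
    P=L[k]
    for a in (.038,.05,.062,.074):
        Q=P[abs(P[:,0]-a)<.006]
        if len(Q)>20: print('x',a,'ymid',np.round((np.percentile(Q[:,1],2)+np.percentile(Q[:,1],98))/2*1000,1),'w',np.round(np.ptp(np.percentile(Q[:,1],[2,98]))*1000,1),'depth below tcp',np.round(np.median(Q[:,2])*1000,1))
    q=L[(x>.028)&(x<.13)&(abs(y)<.03)&(z>-.01)&(z<.035)]; print('tip x',np.round(np.percentile(q[:,0],99.5)*1000,1) if len(q) else 0)
    X,Y,Z=np.moveaxis(W,2,0)
    k=(X>.5)&(X<.68)&(Y>-.45)&(Y<-.13)&(Z>.058)&(Z<.07); B=W[k]
    if len(B)>500:
        print('block',edges(B),'z',np.round(np.median(B[:,2]),4))
        xs=[]
        for yy in np.arange(-.38,-.2,.01):
            b=B[abs(B[:,1]-yy)<.004]
            if len(b)>20: xs.append((yy,np.percentile(b[:,0],2)))
        if len(xs)>4:
            f=np.polyfit(*np.array(xs).T,1); print('foot edge x at -.29:',np.round(np.polyval(f,-.29),4),'slope',round(f[0],3),'yrange',np.round(np.percentile(B[:,1],[.3,99.7]),4))
E
python3 - <<'E'
from h import *
blade()
y=go([.4565,-.3542,.056],-.031)
y=go([.5365,-.3566,.056],-.031)
E
```

```text
x 0.038 ymid -0.0 w 24.7 depth below tcp 17.1
x 0.05 ymid -0.0 w 24.8 depth below tcp 17.1
x 0.062 ymid -0.0 w 24.7 depth below tcp 17.2
x 0.074 ymid 0.1 w 24.9 depth below tcp 17.2
tip x 90.4
block (array([ 586.1, -292.2]), array([185.4,  42. ]), 87.5) z 0.0641
foot edge x at -.29: 0.5668 slope 0.03 yrange [-0.3836 -0.2019]
t 22.8 tcp [ 0.4575 -0.3528  0.1603] yaw -0.029 -> shares [-0.005  0.007  0.522] spin 0.0004 newyaw -0.031
t 22.8 tcp [ 0.4575 -0.3528  0.1603] yaw -0.029 -> shares [0.395 0.008 0.522] spin 0.0004 newyaw -0.031
```

Emit:
send_rows(
  targets=[255, 0, 0.007, 0.2, 0, 255, 0, 0.007, 0.4, 0, 255, 0, 0.007, 0.515, 0, 255, 0, 0.007, 0.515, 0, 255, 0, 0.007, 0.515, 0, 255, 0, 0.007, 0.515, 0],
)

```text
t: 23.58
tcp_pos: [0.4585, -0.3562, 0.0593]
orientation: [1.0, -0.015, 0.001, 0.001]
contact_force: [0.4, -0.4, -1.1]
grip_width: 0.192
grasp_force: 59.9
```

Emit:
send_rows(
  targets=[255, 0.04, 0, 0, 0, 255, 0.08, 0, 0, 0, 255, 0.12, 0, 0, 0, 255, 0.16, 0, 0, 0, 255, 0.2, 0, 0, 0],
)

```text
t: 24.2
tcp_pos: [0.4979, -0.3564, 0.0571]
orientation: [1.0, -0.016, -0.0, -0.0]
contact_force: [-0.1, -0.8, -0.9]
grip_width: 0.189
grasp_force: 59.9
```

```bash
python3 - <<'E'
from h import *
blade('w9.png')
print(np.round(ctrl.state()['contact_force'],1)); y=go([.5375,-.3566,.0572],-.031)
E
```

```text
x 0.038 ymid 0.1 w 24.6 depth below tcp 17.3
x 0.05 ymid 0.0 w 24.8 depth below tcp 17.4
x 0.062 ymid 0.1 w 39.9 depth below tcp 16.5
x 0.074 ymid 0.0 w 42.3 depth below tcp -6.6
tip x 112.1
block (array([ 558.1, -313.2]), array([140.6, 112.4]), 87.1) z 0.0641
foot edge x at -.29: 0.5625 slope 0.5 yrange [-0.384  -0.2483]
[ 1.3 -0.2 -0.2]
t 24.2 tcp [ 0.4989 -0.3566  0.0574] yaw -0.031 -> shares [ 0.193 -0.006  0.001] spin 0.0 newyaw -0.031
```

View pics/w9.png

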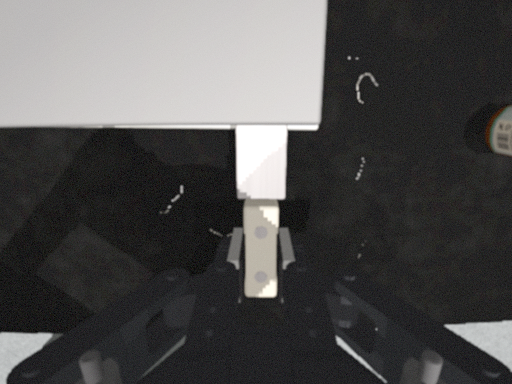

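The blade is entering the slot cleanly at (262,130) with no side force, so I'll push it home.

Emit:
send_rows(
  targets=[255, 0.04, -0.002, 0, 0, 255, 0.08, -0.004, 0, 0, 255, 0.12, -0.006, 0, 0, 255, 0.16, -0.006, 0, 0, 255, 0.18, -0.006, 0, 0, 255, 0.19, -0.006, 0, 0, 255, 0.19, -0.006, 0, 0],
)

```text
t: 25.12
tcp_pos: [0.5353, -0.3564, 0.0572]
orientation: [1.0, -0.016, -0.0, -0.0]
contact_force: [0.5, 0.1, -1.1]
grip_width: 0.187
grasp_force: 59.9
```

Emit:
send_rows(
  targets=[255, 0.005, 0, 0, 0, 255, 0.01, 0, 0, 0],
)

```text
t: 25.38
tcp_pos: [0.5372, -0.3565, 0.0573]
orientation: [1.0, -0.016, -0.0, -0.0]
contact_force: [-0.2, 0.4, -0.8]
grip_width: 0.19
grasp_force: 59.9
```

Emit:
send_rows(
  targets=[255, 0.005, 0, 0, 0, 255, 0.01, 0, 0, 0],
)

```text
t: 25.62
tcp_pos: [0.5388, -0.3565, 0.0572]
orientation: [1.0, -0.015, -0.001, -0.0]
contact_force: [-3.5, 0.4, 0.8]
grip_width: 0.186
grasp_force: 60.0
```

Emit:
send_rows(
  targets=[255, 0.004, 0, 0, 0, 255, 0.004, 0, 0, 0, 170, 0.004, 0, 0, 0, 170, 0.004, 0, 0, 0, 170, 0.004, 0, 0, 0, 170, 0.004, 0, -0.2, 0, 170, 0.004, 0, -0.5, 0, 170, 0.004, 0, -0.5, 0],
)

```text
t: 26.62
tcp_pos: [0.5445, -0.3597, 0.1651]
orientation: [1.0, -0.015, 0.006, 0.004]
contact_force: [0.2, -0.4, -0.1]
grip_width: 0.332
grasp_force: 0.0
```

Emit:
send_rows(
  targets=[0, -0.35, 0, 0, 0, 0, -0.35, 0, 0, 0, 0, -0.35, 0, 0, 0, 0, -0.35, 0, 0, 0],
)

```text
t: 27.12
tcp_pos: [0.4715, -0.355, 0.1579]
orientation: [1.0, -0.015, 0.001, 0.001]
contact_force: [0.5, 0.0, -0.4]
grip_width: 1.003
grasp_force: 0.0
```

```bash
cat >> h.py <<'E'
def check(name=None):
    "handles in slots seen by the wrist camera; and scrapers on the bench by the top one"
    im,d,K=snap('wrist',name); W=cloud(d,K); X,Y,Z=np.moveaxis(W,2,0)
    k=((im.min(2)>80)&(X>.44)&(X<.563)&(Y>-.45)&(Y<-.15)&(Z>.03)&(Z<.06)).astype(np.uint8)
    n,l,st,_=cv2.connectedComponentsWithStats(k)
    for i in range(1,n):
        if st[i,4]>300: P=W[l==i]; print('in',edges(P),'z',np.round(np.median(P[:,2]),4))
    k=(X>.5)&(X<.68)&(Y>-.45)&(Y<-.13)&(Z>.060)&(Z<.07); print('block',edges(W[k]),'n',k.sum())
    im,d,K=snap('top'); W=cloud(d,K); X,Y,Z=np.moveaxis(W,2,0)
    k=((im.min(2)>150)&(X>.385)&(X<.52)&(Y>-.15)&(Y<.6)&(Z<.03)&(Z>.0)).astype(np.uint8)
    n,l,st,_=cv2.connectedComponentsWithStats(k)
    for i in range(1,n):
        if 100<st[i,4]<600: print('bench',st[i,4],edges(W[l==i]))
E
python3 - <<'E'
from h import *
check('w10.png')
go([.43,.2,.16])
E
```

```text
in (array([ 536.5, -356.1]), array([17.7, 53.1]), 88.8) z 0.049
block (array([ 593.3, -292.5]), array([185.1,  55.4]), 87.5) n 20130
bench 229 (array([442.3, 353.3]), array([121.2,  27.1]), 55.3)
bench 224 (array([442. , 238.1]), array([120.5,  25.9]), 49.7)
t 27.2 tcp [ 0.4715 -0.3548  0.1578] yaw -0.031 -> shares [-0.292 -2.767 -0.011] spin 0.0 newyaw -0.031
```

Emit:
send_rows(
  targets=[0, -0.1, -0.3, 0, 0, 0, -0.1, -0.6, 0, 0, 0, -0.1, -0.98, 0, 0, 0, -0.1, -0.98, 0, 0, 0, -0.1, -0.98, 0, 0],
)

```text
t: 27.85
tcp_pos: [0.4572, -0.1575, 0.1577]
orientation: [1.0, -0.014, 0.001, 0.001]
contact_force: [0.7, -0.3, 0.1]
grip_width: 1.001
grasp_force: 0.0
```

Emit:
send_rows(
  targets=[0, -0.1, -0.3, 0, 0, 0, -0.1, -0.6, 0, 0, 0, -0.1, -0.98, 0, 0, 0, -0.1, -0.98, 0, 0, 0, -0.1, -0.98, 0, 0],
)

```text
t: 28.48
tcp_pos: [0.4434, 0.038, 0.1576]
orientation: [1.0, -0.015, 0.0, 0.0]
contact_force: [-0.2, 0.3, -0.6]
grip_width: 1.001
grasp_force: 0.0
```

Emit:
send_rows(
  targets=[0, -0.05, -0.3, 0, -0.03, 0, -0.05, -0.6, 0, -0.06, 0, -0.05, -0.9, 0, -0.09, 0, -0.05, -0.98, 0, -0.12, 0, -0.05, -0.98, 0, -0.143, 0, -0.05, -0.98, 0, -0.143, 0, -0.05, -0.98, 0, -0.143],
)

```text
t: 29.35
tcp_pos: [0.4394, 0.2335, 0.1572]
orientation: [0.908, 0.418, -0.0, 0.0]
contact_force: [0.3, -0.1, -0.3]
grip_width: 1.001
grasp_force: 0.0
```

```bash
python3 - <<'E'
from h import *
c,a=scr('w11.png'); go([*c,.02],a)
E
```

```text
whole (array([439.5, 234. ]), array([128.9,  28.4]), 50.3) handle 869 (array([421.6, 211.9]), array([55.1, 18. ]), 50.7) z 0.016
handle centre (421.56329345703125, 211.93084716796875) axis blade 0.885 rect axis 0.885
t 29.4 tcp [0.4392 0.2337 0.1573] yaw 0.864 -> shares [-0.14   0.003  0.686] spin -0.0034 newyaw 0.885
```

Emit:
send_rows(
  targets=[0, -0.14, 0.003, 0.3, -0.0034, 0, -0.14, 0.003, 0.6, -0.0034, 0, -0.14, 0.003, 0.686, -0.0034, 0, -0.14, 0.003, 0.686, -0.0034, 0, -0.14, 0.003, 0.686, -0.0034, 255, -0.14, 0.003, 0.686, -0.0034, 255, -0.14, 0.003, 0.686, -0.0034, 255, -0.14, 0.003, 0.686, -0.0034],
)

```text
t: 30.4
tcp_pos: [0.4214, 0.2134, 0.0208]
orientation: [0.903, 0.43, 0.001, 0.0]
contact_force: [-1.0, 0.1, 0.0]
grip_width: 0.374
grasp_force: 0.0
```

Emit:
send_rows(
  targets=[255, 0, 0, 0, 0, 255, 0, 0, 0, 0, 255, 0, 0, 0, 0, 255, 0, 0, -0.2, 0, 255, 0, 0, -0.5, 0, 255, 0, 0, -0.7, 0, 255, 0, 0, -0.7, 0, 255, 0, 0, -0.7, 0],
)

```text
t: 31.4
tcp_pos: [0.4196, 0.2128, 0.1587]
orientation: [0.903, 0.43, -0.001, -0.0]
contact_force: [0.2, -1.3, -0.9]
grip_width: 0.188
grasp_force: 59.9
```

Emit:
send_rows(
  targets=[255, -0.2, 0.2, 0, 0, 255, -0.4, 0.4, 0, 0, 255, -0.6, 0.6, 0, 0, 255, -0.78, 0.757, 0, 0, 255, -0.78, 0.757, 0, 0, 255, -0.78, 0.757, 0, 0],
)

```text
t: 32.15
tcp_pos: [0.4385, -0.0029, 0.1581]
orientation: [0.903, 0.429, -0.002, -0.002]
contact_force: [-0.1, 0.5, -1.4]
grip_width: 0.189
grasp_force: 59.8
```

Emit:
send_rows(
  targets=[255, -0.2, 0.2, 0, 0.03, 255, -0.4, 0.4, 0, 0.06, 255, -0.6, 0.6, 0, 0.09, 255, -0.78, 0.757, 0, 0.12, 255, -0.78, 0.757, 0, 0.1458, 255, -0.78, 0.757, 0, 0.1458, 255, -0.78, 0.757, 0, 0.1458, 255, -0.78, 0.757, 0, 0.1458],
)

```text
t: 33.15
tcp_pos: [0.4593, -0.2187, 0.1598]
orientation: [1.0, -0.012, -0.0, -0.0]
contact_force: [-0.4, 1.4, 0.1]
grip_width: 0.186
grasp_force: 59.8
```

```bash
python3 - <<'E'
from h import *
blade()
y=go([.4575,-.2221,.0572],-.031)
E
```

```text
x 0.038 ymid 0.2 w 24.8 depth below tcp 16.9
x 0.05 ymid 0.3 w 24.9 depth below tcp 16.9
x 0.062 ymid 0.4 w 24.7 depth below tcp 17.0
x 0.074 ymid 0.7 w 24.6 depth below tcp 17.0
tip x 90.5
block (array([ 586. , -292.5]), array([185.2,  41.8]), 89.0) z 0.064
foot edge x at -.29: 0.5669 slope 0.032 yrange [-0.3831 -0.2009]
t 33.2 tcp [ 0.4593 -0.219   0.16  ] yaw -0.025 -> shares [-0.009  0.016  0.514] spin 0.001 newyaw -0.031
```

Emit:
send_rows(
  targets=[255, -0.005, 0.013, 0.2, 0, 255, -0.005, 0.013, 0.4, 0, 255, -0.005, 0.013, 0.512, 0, 255, -0.005, 0.013, 0.512, 0, 255, -0.005, 0.013, 0.512, 0, 255, -0.005, 0.013, 0.512, 0],
)

```text
t: 33.95
tcp_pos: [0.4595, -0.2233, 0.0594]
orientation: [1.0, -0.014, 0.001, 0.001]
contact_force: [-0.7, -0.4, -0.3]
grip_width: 0.193
grasp_force: 59.9
```

Emit:
send_rows(
  targets=[255, 0.04, 0, 0, 0, 255, 0.08, 0, 0, 0, 255, 0.12, 0, 0, 0, 255, 0.16, 0, 0, 0, 255, 0.2, 0, 0, 0],
)

```text
t: 34.58
tcp_pos: [0.4987, -0.2236, 0.0576]
orientation: [1.0, -0.014, -0.0, -0.0]
contact_force: [1.3, -0.7, -0.8]
grip_width: 0.191
grasp_force: 59.8
```

```bash
python3 - <<'E'
from h import *
blade('w12.png')
print(np.round(ctrl.state()['contact_force'],1)); y=go([.5395,-.2246,.0572],-.031)
E
```

```text
x 0.038 ymid 0.2 w 24.8 depth below tcp 17.1
x 0.05 ymid 0.4 w 24.9 depth below tcp 17.2
x 0.062 ymid 0.5 w 24.7 depth below tcp 17.2
x 0.074 ymid -0.0 w 42.3 depth below tcp -6.1
tip x 112.2
block (array([ 556.1, -267.1]), array([135., 113.]), 89.6) z 0.0641
foot edge x at -.29: 0.5622 slope -0.409 yrange [-0.3311 -0.2012]
[ 0.6 -0.7 -0.6]
t 34.6 tcp [ 0.4998 -0.2239  0.0579] yaw -0.027 -> shares [ 0.198 -0.002  0.003] spin 0.0006 newyaw -0.031
```

Emit:
send_rows(
  targets=[255, 0.04, 0, 0, 0, 255, 0.08, 0, 0, 0, 255, 0.12, 0, 0, 0, 255, 0.16, 0, 0, 0, 255, 0.18, 0, 0, 0, 255, 0.19, 0, 0, 0, 255, 0.195, 0, 0, 0],
)

```text
t: 35.5
tcp_pos: [0.537, -0.2246, 0.0576]
orientation: [1.0, -0.014, -0.0, -0.0]
contact_force: [-0.3, -0.6, -0.8]
grip_width: 0.19
grasp_force: 59.8
```

Emit:
send_rows(
  targets=[255, 0.005, 0, 0, 0, 255, 0.01, 0, 0, 0],
)

```text
t: 35.75
tcp_pos: [0.539, -0.2247, 0.0577]
orientation: [1.0, -0.014, -0.0, -0.0]
contact_force: [-1.1, -0.8, -1.0]
grip_width: 0.19
grasp_force: 59.8
```

Emit:
send_rows(
  targets=[255, 0.005, 0, 0, 0, 255, 0.01, 0, 0, 0],
)

```text
t: 36.0
tcp_pos: [0.5411, -0.2248, 0.0577]
orientation: [1.0, -0.014, -0.0, -0.0]
contact_force: [0.2, 0.5, -0.7]
grip_width: 0.192
grasp_force: 59.8
```

Emit:
send_rows(
  targets=[255, 0.005, 0, 0, 0, 255, 0.01, 0, 0, 0],
)

```text
t: 36.25
tcp_pos: [0.5426, -0.2248, 0.0576]
orientation: [1.0, -0.014, -0.001, -0.0]
contact_force: [-2.6, -0.2, 0.6]
grip_width: 0.192
grasp_force: 60.0
```

Emit:
send_rows(
  targets=[255, 0.005, 0, 0, 0, 255, 0.01, 0, 0, 0],
)

```text
t: 36.5
tcp_pos: [0.5443, -0.2245, 0.0573]
orientation: [1.0, -0.014, -0.001, -0.0]
contact_force: [-3.2, 0.5, 0.9]
grip_width: 0.188
grasp_force: 60.0
```

Emit:
send_rows(
  targets=[255, 0, 0, 0, 0, 170, 0, 0, 0, 0, 170, 0, 0, 0, 0, 170, 0, 0, 0, 0, 170, 0, 0, -0.2, 0, 170, 0, 0, -0.5, 0, 170, 0, 0, -0.5, 0],
)

```text
t: 37.38
tcp_pos: [0.5498, -0.2274, 0.1649]
orientation: [1.0, -0.014, 0.006, 0.003]
contact_force: [0.4, -0.4, -0.4]
grip_width: 0.334
grasp_force: 0.0
```

Emit:
send_rows(
  targets=[0, -0.35, 0, 0, 0, 0, -0.35, 0, 0, 0, 0, -0.35, 0, 0, 0, 0, -0.35, 0, 0, 0],
)

```text
t: 37.88
tcp_pos: [0.4767, -0.2237, 0.1585]
orientation: [1.0, -0.014, 0.001, 0.001]
contact_force: [-0.7, 0.2, 0.7]
grip_width: 1.002
grasp_force: 0.0
```

```bash
python3 - <<'E'
from h import *
check('w13.png')
go([.44,.345,.16])
E
```

```text
in (array([ 536.2, -354.7]), array([19.2, 54.1]), 87.2) z 0.0487
in (array([ 539.5, -224.6]), array([17.6, 47.1]), 88.0) z 0.049
block (array([ 596.3, -292.7]), array([184.9,  58.4]), 87.5) n 20210
bench 228 (array([442. , 353.2]), array([120.4,  27. ]), 55.5)
t 38.0 tcp [ 0.4766 -0.2235  0.1584] yaw -0.027 -> shares [-0.26  -2.837 -0.008] spin 0.0 newyaw -0.027
```

Emit:
send_rows(
  targets=[0, -0.1, -0.3, 0, 0, 0, -0.1, -0.6, 0, 0, 0, -0.1, -0.95, 0, 0, 0, -0.1, -0.95, 0, 0, 0, -0.1, -0.95, 0, 0],
)

```text
t: 38.6
tcp_pos: [0.4612, -0.0323, 0.1581]
orientation: [1.0, -0.013, 0.001, 0.0]
contact_force: [0.4, -0.3, -0.0]
grip_width: 1.001
grasp_force: 0.0
```

Emit:
send_rows(
  targets=[0, -0.1, -0.3, 0, -0.02, 0, -0.1, -0.6, 0, -0.04, 0, -0.1, -0.95, 0, -0.06, 0, -0.1, -0.95, 0, -0.06, 0, -0.1, -0.95, 0, -0.06],
)

```text
t: 39.22
tcp_pos: [0.4464, 0.1569, 0.1577]
orientation: [0.985, 0.173, -0.0, 0.001]
contact_force: [-0.6, -0.4, 0.2]
grip_width: 1.001
grasp_force: 0.0
```

```bash
python3 - <<'E'
from h import *
go([.437,.345,.158],.967)
E
```

```text
t 39.2 tcp [0.4464 0.1569 0.1577] yaw 0.349 -> shares [ 0.277 -0.9   -0.002] spin -0.0984 newyaw 0.967
```

Emit:
send_rows(
  targets=[0, 0.1, -0.3, 0, -0.03, 0, 0.2, -0.6, 0, -0.06, 0, 0.277, -0.9, 0, -0.09, 0, 0.277, -0.9, 0, -0.0984, 0, 0.277, -0.9, 0, -0.0984, 0, 0.277, -0.9, 0, -0.0984],
)

```text
t: 39.98
tcp_pos: [0.4369, 0.3441, 0.1574]
orientation: [0.886, 0.463, -0.0, 0.0]
contact_force: [-0.1, -0.0, 0.5]
grip_width: 1.0
grasp_force: 0.0
```

```bash
python3 - <<'E'
from h import *
c,a=scr('w14.png'); y=go([*c,.02],a); 
go([.4575,-.2665,.158],-.031,[*c,.158],y)
E
```

```text
whole (array([439.1, 350.1]), array([129.1,  28.3]), 54.0) handle 875 (array([423. , 326.8]), array([55.1, 17.4]), 54.8) z 0.016
handle centre (422.982666015625, 326.8346862792969) axis blade 0.951 rect axis 0.957
t 40.0 tcp [0.4368 0.3442 0.1575] yaw 0.964 -> shares [-0.111 -0.007  0.688] spin 0.0021 newyaw 0.951
t 40.0 tcp [0.423  0.3268 0.158 ] yaw 0.951 -> shares [-2.314  1.864  0.   ] spin 0.1563 newyaw -0.031
```

Emit:
send_rows(
  targets=[0, -0.111, -0.007, 0.3, 0.001, 0, -0.111, -0.007, 0.6, 0.001, 0, -0.111, -0.007, 0.688, 0.001, 0, -0.111, -0.007, 0.688, 0.001, 0, -0.111, -0.007, 0.688, 0.001, 255, -0.111, -0.007, 0.688, 0.001, 255, -0.111, -0.007, 0.688, 0.001, 255, -0.111, -0.007, 0.688, 0.001],
)

```text
t: 41.02
tcp_pos: [0.4226, 0.3289, 0.0209]
orientation: [0.887, 0.463, 0.001, -0.0]
contact_force: [0.8, 0.5, 0.1]
grip_width: 0.376
grasp_force: 0.0
```

Emit:
send_rows(
  targets=[255, 0, 0, 0, 0, 255, 0, 0, 0, 0, 255, 0, 0, 0, 0, 255, 0, 0, -0.2, 0, 255, 0, 0, -0.5, 0, 255, 0, 0, -0.7, 0, 255, 0, 0, -0.7, 0, 255, 0, 0, -0.7, 0],
)

```text
t: 42.02
tcp_pos: [0.4211, 0.3279, 0.1586]
orientation: [0.887, 0.462, -0.001, 0.0]
contact_force: [-0.5, -1.0, -1.5]
grip_width: 0.188
grasp_force: 60.0
```

Emit:
send_rows(
  targets=[255, -0.2, 0.16, 0, 0, 255, -0.4, 0.32, 0, 0, 255, -0.6, 0.48, 0, 0, 255, -0.77, 0.62, 0, 0, 255, -0.77, 0.62, 0, 0, 255, -0.77, 0.62, 0, 0],
)

```text
t: 42.78
tcp_pos: [0.4345, 0.1314, 0.1583]
orientation: [0.887, 0.462, -0.002, -0.001]
contact_force: [0.2, 0.6, -0.5]
grip_width: 0.188
grasp_force: 60.0
```

Emit:
send_rows(
  targets=[255, -0.2, 0.16, 0, 0, 255, -0.4, 0.32, 0, 0, 255, -0.6, 0.48, 0, 0, 255, -0.77, 0.62, 0, 0, 255, -0.77, 0.62, 0, 0, 255, -0.77, 0.62, 0, 0],
)

```text
t: 43.52
tcp_pos: [0.4491, -0.0646, 0.1594]
orientation: [0.886, 0.463, -0.0, -0.001]
contact_force: [-0.4, 0.4, -1.1]
grip_width: 0.189
grasp_force: 60.0
```

Emit:
send_rows(
  targets=[255, -0.2, 0.16, 0, 0.03, 255, -0.4, 0.32, 0, 0.06, 255, -0.6, 0.48, 0, 0.09, 255, -0.77, 0.62, 0, 0.12, 255, -0.77, 0.62, 0, 0.15, 255, -0.77, 0.62, 0, 0.1572, 255, -0.77, 0.62, 0, 0.1572, 255, -0.77, 0.62, 0, 0.1572],
)

```text
t: 44.52
tcp_pos: [0.4633, -0.2618, 0.1598]
orientation: [1.0, -0.012, -0.0, -0.0]
contact_force: [0.3, -0.3, -0.2]
grip_width: 0.191
grasp_force: 60.0
```

```bash
python3 - <<'E'
from h import *
blade()
y=go([.4575,-.2662,.0572],-.031)
E
```

```text
x 0.038 ymid 0.4 w 24.6 depth below tcp 16.8
x 0.05 ymid 0.6 w 24.7 depth below tcp 16.8
x 0.062 ymid 0.7 w 24.8 depth below tcp 16.8
x 0.074 ymid 0.8 w 24.9 depth below tcp 16.8
tip x 90.2
block (array([ 589.8, -292.2]), array([184.1,  45.4]), 87.4) z 0.0641
foot edge x at -.29: 0.5681 slope 0.045 yrange [-0.3829 -0.2013]
t 44.6 tcp [ 0.4632 -0.2621  0.1599] yaw -0.024 -> shares [-0.028  0.021  0.514] spin 0.0011 newyaw -0.031
```

Emit:
send_rows(
  targets=[255, -0.02, 0.015, 0.2, 0.0008, 255, -0.02, 0.015, 0.4, 0.0008, 255, -0.02, 0.015, 0.512, 0.0008, 255, -0.02, 0.015, 0.512, 0.0008, 255, -0.02, 0.015, 0.512, 0.0008, 255, -0.02, 0.015, 0.512, 0.0008],
)

```text
t: 45.32
tcp_pos: [0.4601, -0.2669, 0.0594]
orientation: [1.0, -0.015, 0.001, 0.001]
contact_force: [0.0, 0.8, -0.2]
grip_width: 0.189
grasp_force: 60.0
```

Emit:
send_rows(
  targets=[255, 0.04, 0, 0, 0, 255, 0.08, 0, 0, 0, 255, 0.12, 0, 0, 0, 255, 0.16, 0, 0, 0, 255, 0.2, 0.002, 0, 0],
)

```text
t: 45.95
tcp_pos: [0.4994, -0.2677, 0.0576]
orientation: [1.0, -0.016, -0.0, -0.0]
contact_force: [-0.2, -0.1, -0.8]
grip_width: 0.192
grasp_force: 60.0
```

```bash
python3 - <<'E'
from h import *
blade('w15.png')
print(np.round(ctrl.state()['contact_force'],1)); y=go([.5415,-.2685,.0572],-.031)
E
```

```text
x 0.038 ymid 0.3 w 24.8 depth below tcp 17.1
x 0.05 ymid 0.6 w 24.5 depth below tcp 17.1
x 0.062 ymid 0.6 w 24.8 depth below tcp 17.2
x 0.074 ymid 0.1 w 42.2 depth below tcp -6.0
tip x 112.1
block (array([ 556.9, -289.4]), array([180. , 114.4]), 88.7) z 0.0641
foot edge x at -.29: 0.5543 slope -0.082 yrange [-0.3754 -0.2018]
[ 0.6 -0.2 -0.9]
t 46.0 tcp [ 0.5005 -0.2681  0.0579] yaw -0.031 -> shares [ 0.205 -0.004  0.004] spin 0.0 newyaw -0.031
```

Emit:
send_rows(
  targets=[255, 0.04, -0.004, 0, 0, 255, 0.08, -0.004, 0, 0, 255, 0.12, -0.004, 0, 0, 255, 0.16, -0.004, 0, 0, 255, 0.18, -0.004, 0, 0, 255, 0.19, -0.004, 0, 0, 255, 0.2, -0.004, 0, 0],
)

```text
t: 46.88
tcp_pos: [0.5387, -0.2681, 0.0576]
orientation: [1.0, -0.016, -0.0, -0.0]
contact_force: [-0.2, 0.0, -0.9]
grip_width: 0.186
grasp_force: 60.0
```

Emit:
send_rows(
  targets=[255, 0.005, 0, 0, 0, 255, 0.01, 0, 0, 0],
)

```text
t: 47.12
tcp_pos: [0.5407, -0.2682, 0.0577]
orientation: [1.0, -0.016, -0.0, -0.0]
contact_force: [-1.4, -0.1, -1.3]
grip_width: 0.188
grasp_force: 60.0
```

Emit:
send_rows(
  targets=[255, 0.005, 0, 0, 0, 255, 0.008, 0, 0, 0],
)

```text
t: 47.38
tcp_pos: [0.5424, -0.2683, 0.0577]
orientation: [1.0, -0.016, 0.0, 0.0]
contact_force: [0.5, -0.3, -0.9]
grip_width: 0.189
grasp_force: 60.0
```

Emit:
send_rows(
  targets=[255, 0.005, 0, 0, 0, 255, 0.008, 0, 0, 0],
)

```text
t: 47.62
tcp_pos: [0.5431, -0.2682, 0.0575]
orientation: [1.0, -0.015, -0.001, -0.0]
contact_force: [-3.7, 0.1, 0.8]
grip_width: 0.187
grasp_force: 60.2
```

Emit:
send_rows(
  targets=[255, 0.005, 0, 0, 0, 255, 0.005, 0, 0, 0],
)

```text
t: 47.88
tcp_pos: [0.5432, -0.2681, 0.0573]
orientation: [1.0, -0.015, -0.002, -0.0]
contact_force: [-6.6, -0.7, 1.7]
grip_width: 0.191
grasp_force: 60.4
```

Home. I'll release, lift straight up, back off and look.

Emit:
send_rows(
  targets=[255, -0.004, 0, 0, 0, 170, -0.004, 0, 0, 0, 170, -0.004, 0, 0, 0, 170, -0.004, 0, 0, 0, 170, -0.004, 0, -0.2, 0, 170, -0.004, 0, -0.5, 0, 170, -0.004, 0, -0.6, 0],
)

```text
t: 48.75
tcp_pos: [0.547, -0.2699, 0.183]
orientation: [1.0, -0.016, 0.004, 0.002]
contact_force: [-0.3, -0.1, -0.6]
grip_width: 0.334
grasp_force: 0.0
```

Emit:
send_rows(
  targets=[0, -0.35, 0, 0, 0, 0, -0.35, 0.1, -0.2, 0, 0, -0.35, 0.1, -0.2, 0, 0, -0.35, 0.1, -0.2, 0],
)

```text
t: 49.25
tcp_pos: [0.4745, -0.2865, 0.2182]
orientation: [1.0, -0.016, 0.001, 0.0]
contact_force: [0.1, -0.0, 0.3]
grip_width: 1.004
grasp_force: 0.0
```

```bash
python3 - <<'E'
from h import *
check('w16.png'); im,d,K=snap('top','t16.png'); W=cloud(d,K)
for n in ['cube_mid','oil_dropper','scraper0_grip']:
    for r in ctrl.cut_out('top',n)[:4]: P=W[r['region']]; print(n,round(r['p'],2),np.round(r['location']),np.round(np.nanmedian(P,0),3))
a=cv2.imread('pics/w16.png'); b=cv2.imread('pics/t16.png'); cv2.imwrite('pics/c16.png',np.hstack([a,cv2.resize(b[90:282,60:204],(288,384))]))
E
```

```text
in (array([ 536.3, -355.7]), array([18.5, 53. ]), 87.2) z 0.0489
in (array([ 538.3, -267.9]), array([18.1, 49.5]), 89.2) z 0.0489
in (array([ 539.5, -224.2]), array([18.6, 47. ]), 88.9) z 0.049
block (array([ 603.3, -293. ]), array([184.9,  73.5]), 88.2) n 16885
cube_mid 0.51 [337. 135.] [ 0.735 -0.327  0.032]
scraper0_grip 0.52 [324. 189.] [ 0.558 -0.263  0.049]
```

View pics/c16.png

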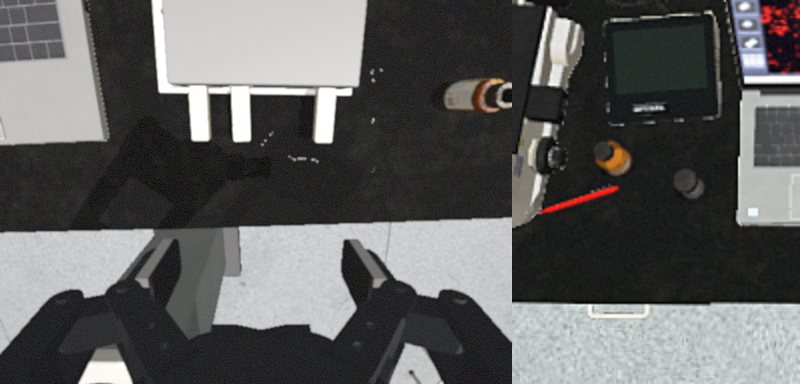

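The three handles sit at (199,113), (240,113) and (324,115) against the block. The bench is clear of scrapers and the bystanders are upright. I'll check the shoulder gaps before handing in.

```bash
python3 - <<'E'
from h import *
im,d,K=snap('wrist'); W=cloud(d,K); X,Y,Z=np.moveaxis(W,2,0)
for yh in (-.3557,-.2679,-.2242):
    f=[]
    for o in (-.012,0,.012):
        k=(X>.5)&(X<.62)&(abs(Y-yh-o)<.003)&(Z>.061)&(Z<.068); f.append(np.percentile(X[k],1))
    k=(X>.47)&(X<.6)&(abs(Y-yh)<.006)&(Z>.043)&(Z<.053); r=np.percentile(X[k],1)
    print(yh,'foot x',np.round(f,4),'handle rear',round(r,4),'exposed',round((np.mean(f)-r)*1000,1))
E
```

```text
-0.3557 foot x [0.5644 0.5654 0.5658] handle rear 0.5106 exposed 54.6
-0.2679 foot x [0.5684 0.5688 0.5692] handle rear 0.514 exposed 54.8
-0.2242 foot x [0.5708 0.5712 0.5716] handle rear 0.5165 exposed 54.7
```

All three handles show 55 mm outside the block, so each scraper is fully home.

```bash
python3 -c "
from station import ctrl
print(ctrl.hand_in())"
```

```text
the job is handed in; nothing more can be done
None
```

The job is handed in, with no verdict shown: the cube is on the bench, the block lies flat on the plate against the rail, all three scrapers found are fully home, and the bottles and case were left standing.

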